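# Wind back the parrot's foraging carousel and take out its tin

### The arm

A 6-joint arm with a two-finger parallel gripper is mounted at the origin on the work surface. World frame = base frame: x ahead of the robot, y to its left, z up, the work surface at z = 0. Lengths are in mm, angles in rad, forces in N, time in s.
With the tool pointing down it reaches from about 275 to 750 mm from the base axis. Payload 10.2 kg.
Tool frame: the origin (TCP) lies midway between the tips of the shut fingers; the grasp point (between the pads) lies 19 mm behind it (ctrl.pinch_z is the distance from the TCP to the grasp point, in mm); x points along the fingers, z is the direction in which the jaws open and shut, and the axes are right-handed (so a half turn about x gives the same grasp; the last joint's range is limited). The gripper opens to 85 mm and grips with 20 to 120 N. Pads are 22 mm wide; open, the fingers measure 114 mm over their backs; the gripper's body (76 mm by 85 mm) begins 54 mm behind the grasp point. The pads swing forward as they close: fully open they stand 13 mm farther back than shut.
Start: joints at [-0.223, 0.313, 1.498, -0, 1.331, -0.223], TCP at [525.006, -0.013, 231.294] pointing down, gripper open.
Joint ranges: [-2.94, 2.94], [-0.97, 2.17], [0.19, 2.56], [-1.23, 4.37], [0.02, 3.11], [-2.88, 2.88]. Speed limits (rad/s): [2.39, 2.39, 3.01, 3.14, 3.14, 3.14].

### API

Orientations are given as a unit quaternion [w, x, y, z].
In Python, from rig import ctrl, capture, workorder, nets gives the robot as it stands. The module is installed in compiled form; this text tells all that it offers.
- The arm moves only by the tool send_rows, never from a script. Its argument "rows" is text: rows parted by semicolons, each of 5 numbers parted by spaces: the opening, from 0 (shut) to 1 (fully open), then the shift along the tool's x, y, z in cm, then the turn about the tool's x in units of 5 degrees (1.0 is 5 degrees). In form: grip x y z yaw; .... A call has 1 to 12 rows; each row is the pose to reach, as a shift and turn from the pose commanded when the call began, along the tool's axes at that moment; what a row does not reach only later rows make up. A row lasts 1/10 s, in which the tool goes at most 50 mm and 8.59 degrees, less where a joint would pass 70% of its speed; a pose out of reach is approached as far as the arm can. A call with a gripper value outside its range is refused whole. The fingers move at their own pace and stop on an object; "grip_force" is the grip in N (left out, the last holds). Time passes only in rows, so rows that repeat a pose let the fingers close. It gives the time, the measured TCP pose, the force and the opening at its end, in the units of the state.
- ctrl.sense(): the state, without advancing time (a new reading comes with each control period).
- capture(name): name is "scene" or "side" or "wrist"; returns a dict with "pixels" (384x512x3 uint8, red, green, blue), "intrinsics" (3x3 intrinsics, pixels), "view" (4x4, takes a point from world to camera coordinates); the wrist camera has in their place "mount" (4x4, takes a point from camera to tool coordinates, whose origin is the TCP and whose axes are the tool frame's). Camera axes: x right, y down, z forward; pixel columns grow to the right and rows downward; lengths in mm; the calibration is good to about 2 mm. A picture is of the moment at which its call begins: read the wrist's pose just before it. There is no depth.
- workorder.finish_job(): hands the job in, once; it reports no verdict.
Trained networks look in a picture, given as the dict that the camera call returned (one of the last four; its "shot" number tells which), for a name from the list of things; names that differ only in an ending like _2 or _b are one class to them, and where a whole thing is asked for, a point or a joint stands for the part that bears it (a point fixed in the world has none). Each returns a list of dicts, best first, with "confidence" (0 to 1); they miss things now and then, are a little off and sometimes report something else, mostly with a low value. They report only what shows in the picture. A call takes as long as a camera call.
- nets.boxes_of(picture, target): "location" ([x, y, z] in mm, in world coordinates, good to about 4 mm: the middle of the surface that is visible of it).
- nets.spot_point(picture, target): "location" ([x, y, z] in mm, in world coordinates, good to about 4 mm: a listed point, or the origin of a listed thing).
The state is a dict: "time_s": time; "joints": joint angles; "dq": joint speeds; "tau": joint torques, N m; "eef_pos": TCP position; "ee_rot": TCP orientation; "force": force on the tool from outside, world axes, zero at the start; "wrist_torque": the same for the moment, N m; "grip_width": opening from 0.0 (shut) to 1.0 (fully open).
Only numpy, scipy, OpenCV 4.12 (cv2) and the standard library are available. Lean on these libraries where they do the work, as an engineer would, in place of code of your own. Each camera call takes 0.05 s, during which the arm holds its last target.

### The job

The parrot's foraging carousel has to be wound back and its food tin taken out for washing. Flip the ratchet pawl over so that it rests clear of the teeth, turn the carousel back by its perch until it meets its stop and the orange cup faces front, and flip the pawl down into the teeth again. Draw the aluminium tin straight out of the cup and stand it upright on the steel tray without dropping it; let go of everything and leave the other things on the shelf where they are.

Things in the scene. Friction and masses are not known exactly. Their poses are not given: they have to be found in the camera images.
- carousel: Foraging carousel, fixed. Round birch base (radius 118 mm, 18 mm thick) under a white turntable. Origin: centre of the base's underside, on the turntable's axis; z up; its front is -x, roughly toward the robot. The turntable is free clockwise seen from above (forward); with the pawl in its 30 teeth it cannot turn counterclockwise (back) by more than one 12 degree tooth.
- roof (a point): Centre of the underside of the carousel's fixed clear acrylic roof: radius 85 mm, 6 mm thick, underside 208 mm above the shelf, on the middle post; a purple spinner on top reaches 275 mm.
- turntable: White disc, radius 122 mm, top 48 mm above the shelf, teeth round its edge to 58 mm. Origin on the axis, 30 mm above the shelf, z up; the orange cup is on its -x side. Stiff (0.16 N m), stays where left. Home = turned back counterclockwise against a stop hidden under it; its axes are then parallel to the carousel's, cup at the front. It starts 0.65 to 1.05 rad clockwise of home.
- perch_mid (a point): Middle of the perch: a straight beech dowel 16 mm thick, level, radial, out of the turntable's edge from radius 122 mm to a 25 mm bead at 197 mm. The point is on the dowel's axis, 155 mm from the carousel's axis, 39 mm above the shelf, 60 degrees clockwise of the cup; at home it lies at 120 degrees in the carousel's frame (counterclockwise from its x).
- pawl (a joint): Angle of the steel pawl on its level hinge, rad. 0 = nose fully down in a gap of the teeth (up to 0.13 where it lies on a tooth); 2.5 = flipped up and over, against its rest, clear of the teeth. Left alone below about 1.75 rad it falls onto the teeth, above that onto the rest. About 0.07 N m moves it.
- pawl_pivot (a point): On the pawl's hinge axis, mid-width of its arm, 80 mm above the shelf. Steel cheeks either side reach 14 mm out, 20 mm above, 34 mm behind, 12 mm ahead. In the carousel's frame the axis points outward at 240 degrees; the 80 mm arm points at 150 degrees when down and swings up and over in that upright plane.
- pawl_handle (a point): Grip point on the pawl's handle, a round steel bar 12 mm thick that sticks out of the arm's side parallel to the hinge axis, outward, from 6 to 66 mm from mid-arm. The point is 45 mm out from pawl_pivot along the axis and 56 mm from the axis: with the pawl at 0, 55 mm along the arm's direction and 10 mm below the pivot.
- foraging_cup: Orange plastic cup fixed on the turntable, leaning 28 degrees outward. Origin: centre of its underside, 64 mm from the carousel's axis, 60 mm above the shelf; z up along its leaning axis, y level and tangential. 56 mm high, 60 mm across the mouth, bottom 4 mm, wall 3 mm. A spring tongue in its wall holds the tin with about 5 N.
- tin: Tapered aluminium tin, about 60 g, nested in the orange cup on the same leaning axis. 85 mm high, 42 mm across the bottom, 57 mm across the open rim; its top 33 mm stand out of the cup. Origin: centre of its underside; z along its axis to the mouth. It comes out only along its axis, with 5 to 10 N. The roof is close above the inner side of its mouth.
- tray: Flat steel tray, 170 x 140 mm, fixed; rim 14 mm high, 4 mm thick; floor 4 mm thick. Origin: centre of its underside; x along the 170 mm side.
- mirror: Bystander: round steel mirror, 120 mm across, 6 mm thick, lying flat. Origin: centre of its underside.
- spool: Bystander: beech spool standing on the shelf, 48 mm across, 65 mm high. Origin: centre of its underside.
- nut_block: Bystander: dark wooden block, 50 x 70 x 45 mm. Origin: centre of its underside.
- scoop: Bystander: steel spoon, 170 mm long, lying along its x axis. Origin: on its underside.

How it is judged:
By the outcome, as a careful person would: the job done as asked, in the order asked, and still so for the second after the job is handed in, with the robot touching nothing.
It also fails if it takes over 72 s, if anything falls off the work surface, if the arm or the gripper's body presses on something with over 40 N, if the wrist force passes 120 N, or if a joint passes its speed limit or range.

## Working session

There is one attempt and no reset: what is moved stays moved. The work goes in short steps, Python scripts to look and compute and a tool call to move; the robot and the scene stay as the last step left them, time stands still between calls to the robot, and variables do not carry over. Pictures are saved under pics/ and viewed, and the job is handed in when it is done.

Besides the shell and the picture viewer there is one more tool, called after ">>>" in YAML: its name, and indented under it one key for each argument. send_rows: Moves the arm, as the interface text tells. Its arguments: {"type":"object","properties":{"rows":{"type":"string"},"grip_force":{"type":"number"}},"required":["rows"]}

```bash
mkdir -p pics; ls; cat > h.py <<'E'
import numpy as np, cv2
from rig import ctrl, capture, workorder, nets
def save(p,n): cv2.imwrite('pics/'+n+'.png', cv2.cvtColor(p['pixels'],cv2.COLOR_RGB2BGR))
E
python3 - <<'E'
from h import *
s=ctrl.sense(); print(s, ctrl.pinch_z)
for c in ['scene','side']:
    p=capture(c); save(p,c+'0'); print(c,p['view'],p['intrinsics'])
    for t in ['carousel','turntable','perch_mid','pawl_pivot','pawl_handle','foraging_cup','tin','tray','mirror','spool','nut_block','scoop','roof']:
        r=nets.spot_point(p,t)
        print(t,[(np.round(a['location'],0).tolist(),round(a['confidence'],2)) for a in r[:2]])
E
```

```text
pics
{'time_s': 0.0, 'joints': array([-2.23374942e-01,  3.13441109e-01,  1.49842755e+00,  2.05578163e-06,
        1.33100436e+00, -2.23395685e-01]), 'dq': array([-0.00015384,  0.00102376, -0.00101206,  0.00126113,  0.00024878,
       -0.0022975 ]), 'tau': array([-5.78409599e-04, -4.12261176e+01, -2.59742296e+01, -3.58453699e-04,
        4.11797926e-03, -1.23038126e-05]), 'eef_pos': array([5.24745403e+02, 5.93483522e-02, 2.30743215e+02]), 'ee_rot': array([7.06665362e-01, 9.38103644e-05, 7.07547911e-01, 1.08132158e-04]), 'force': array([0.74009882, 0.48532362, 0.42073486]), 'wrist_torque': array([-0.03140088, -0.00421628, -0.02261718]), 'grip_width': 0.9991121727019877} 18.700000000000003
scene [[ 7.22016169e-01  6.91525657e-01 -2.20208555e-02 -3.87443909e+02]
 [ 3.72256697e-01 -4.15104614e-01 -8.30128370e-01 -8.40485047e+01]
 [-5.83196025e-01  5.91168694e-01 -5.57137300e-01  1.38652457e+03]
 [ 0.00000000e+00  0.00000000e+00  0.00000000e+00  1.00000000e+00]] [[387.10774068   0.         257.5189721 ]
 [  0.         387.10774068 190.948968  ]
 [  0.           0.           1.        ]]
ca
[... 719 characters left out ...]
0  0.00000000e+00  1.00000000e+00]] [[420.24459623   0.         254.0543967 ]
 [  0.         420.24459623 188.46547713]
 [  0.           0.           1.        ]]
carousel [([602.0, -40.0, -0.0], 0.57)]
turntable [([605.0, -37.0, 30.0], 0.84), ([426.0, -46.0, -4.0], 0.63)]
perch_mid []
pawl_pivot [([597.0, -177.0, 76.0], 0.56)]
pawl_handle [([525.0, -184.0, 68.0], 0.53)]
foraging_cup [([634.0, 312.0, 4.0], 0.68), ([577.0, 20.0, 66.0], 0.58)]
tin [([575.0, 27.0, 65.0], 0.6)]
tray [([463.0, 368.0, 0.0], 0.62)]
mirror [([462.0, -348.0, 1.0], 0.92)]
spool [([425.0, -42.0, -3.0], 0.9)]
nut_block [([634.0, 315.0, 4.0], 0.53)]
scoop [([665.0, -355.0, 6.0], 0.85)]
roof [([604.0, -41.0, 33.0], 0.71)]
```

View pics/scene0.png

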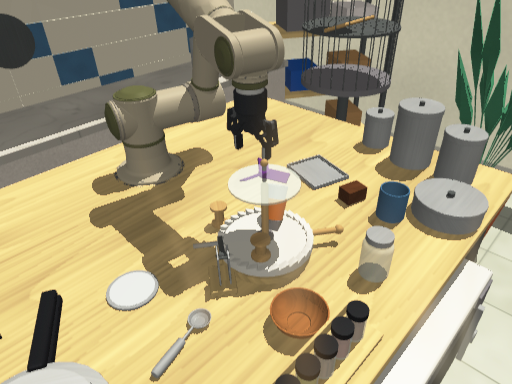

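View pics/side0.png

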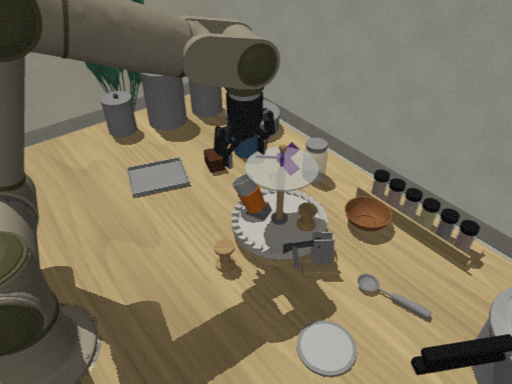

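The scene view shows the pawl at about (220,247), its handle to the left at (200,245), and the perch at (330,231). The cup and tin are under the roof, to the left rear of the post. In the side view the tin is at (247,185) and the spool at (225,250). The tool can only yaw, so I'll have to grip the tin with vertical fingers just outside the roof edge. I'll refine the poses by averaging.

```bash
cat >> h.py <<'E'
def avg(cams,targets,n=4,mc=0.4):
    out={t:[] for t in targets}
    for i in range(n):
        for c in cams:
            p=capture(c)
            for t in targets:
                for a in nets.spot_point(p,t)[:1]:
                    if a['confidence']>mc: out[t].append(a['location'])
    return out
E
python3 - <<'E'
from h import *
o=avg(['scene','side'],['carousel','turntable','perch_mid','pawl_pivot','pawl_handle','foraging_cup','roof','tray','spool'],5)
for t,v in o.items():
    if v: v=np.array(v); print(t,len(v),np.median(v,0).round(1),v.std(0).round(1))
print(ctrl.sense()['time_s'])
E
```

```text
carousel 6 [ 6.e+02 -4.e+01  2.e-01] [ 0.8 51.4 29.6]
turntable 10 [600.4 -39.2  31.6] [2.3 1.4 1.3]
perch_mid 7 [688.6  84.6  38.7] [34.  96.6 12.8]
pawl_pivot 10 [ 598.2 -175.    79.8] [28.2 78.2 11.9]
pawl_handle 10 [ 524.2 -183.4   70.1] [1.6 1.1 1.1]
foraging_cup 10 [575.2  19.4  61.9] [2.2 2.  3.2]
roof 10 [601.2 -37.5 206.4] [61.2 36.8 74.5]
tray 9 [463.7 370.9   0.8] [2.  2.4 2.2]
spool 10 [425.1 -44.6  -1.9] [72.8 93.2  2.9]
6.4
```

>>> send_rows:
  rows: "1 0 0 -5 0; 1 0 -4 -9 1.5; 1 0 -9 -10 3; 1 0 -14 -9 4.5; 1 3 -18 -5 6; 1 5 -18.3 -1 7.2; 1 6 -18.3 -0.1 7.2; 1 6 -18.3 -0.1 7.2; 1 6 -18.3 -0.1 7.2"

```text
time_s: 7.3
eef_pos: [523.7, -182.8, 171.3]
ee_rot: [0.672, 0.218, 0.673, -0.218]
force: [-0.1, 0.4, 0.7]
grip_width: 0.993
```

```bash
python3 - <<'E'
from h import *
s=ctrl.sense(); p=capture('wrist'); save(p,'w1'); print(s['time_s'],s['eef_pos'],s['ee_rot'],s['force']); print(p['mount'].round(3).tolist(),p['intrinsics'].tolist())
for t in ['pawl_handle','pawl_pivot']:
  for k in range(2):
    print(t,[(np.round(a['location'],1),round(a['confidence'],2)) for a in nets.spot_point(p,t)[:2]])
E
```

```text
7.3 [ 523.72444738 -182.81187866  171.28477095] [ 0.67228885  0.21836618  0.67282478 -0.21829045] [-0.12923379  0.36127353  0.71631904]
[[-0.001, -0.307, 0.952, -142.424], [-0.0, -0.952, -0.307, 77.726], [1.0, -0.0, 0.001, -0.641], [0.0, 0.0, 0.0, 1.0]] [[292.5069877604753, 0.0, 253.36420583080934], [0.0, 292.5069877604753, 187.11396759165754], [0.0, 0.0, 1.0]]
pawl_handle [(array([ 524.4, -184. ,   68.2]), 0.84)]
pawl_handle [(array([ 524.4, -184. ,   68.2]), 0.84)]
pawl_pivot [(array([ 598. , -178.5,   85.1]), 0.91)]
pawl_pivot [(array([ 598. , -178.5,   85.1]), 0.91)]
```

View pics/w1.png

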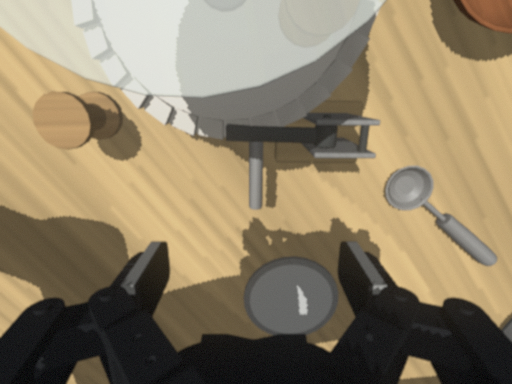

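The wrist view shows the handle bar upright at column 256, rows 141–208, squarely between the jaws. I'll descend and grip.

>>> send_rows:
  rows: "0.5 4 0 0.1 0; 0.5 8 0 0.1 0; 0.5 11 0 0.1 0; 0.5 12 0 0.1 0; 0.5 12 0 0.1 0; 0 12 0 0.1 0; 0 12 0 0.1 0; 0 12 0 0.1 0; 0 12 0 0.1 0; 0 12 0 0.1 0"
  grip_force: 25

```text
time_s: 8.55
eef_pos: [525.2, -183.8, 52.9]
ee_rot: [0.673, 0.218, 0.672, -0.219]
force: [-3.9, 1.8, 7.3]
grip_width: 0.126
```

>>> send_rows:
  rows: "0 -1 0 0 0; 0 -2.4 0 0.1 0; 0 -3.8 0 0.7 0; 0 -5 0 1.5 0; 0 -5.9 0 2.7 0; 0 -6.4 0 4.1 0; 0 -6.6 0 5.5 0; 0 -6.4 0 7 0; 0 -6.1 0 7.9 0; 0 -5.8 0 8.5 0; 0 -5.4 0 9 0; 0 -5.4 0 9 0"

```text
time_s: 9.75
eef_pos: [598.2, -237.0, 105.3]
ee_rot: [0.673, 0.218, 0.672, -0.219]
force: [1.2, -1.3, 4.2]
grip_width: 0.133
```

```bash
python3 - <<'E'
from h import *
s=ctrl.sense(); print(s['force'],s['wrist_torque'])
p=capture('scene'); save(p,'s2'); p=capture('side'); save(p,'d2')
E
cd pics; python3 -c "
import cv2;a=cv2.imread('s2.png')[120:320,130:390];b=cv2.imread('d2.png')[120:320,180:440]
cv2.imwrite('c2.png',cv2.resize(cv2.vconcat([a,b]),None,fx=1.5,fy=1.5))"
```

```text
[ 1.20933943 -1.26089805  4.15690902] [-0.26907108 -0.11897092 -0.02605105]
```

View pics/c2.png

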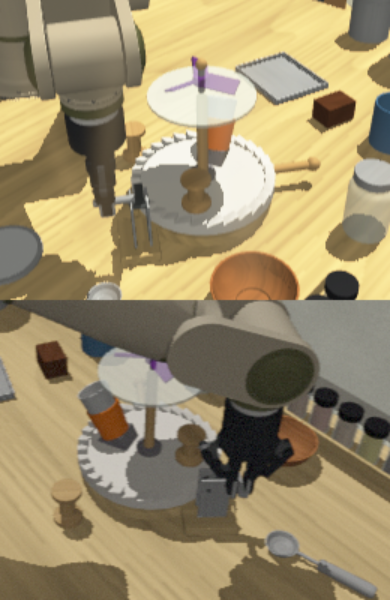

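The pawl is flipped over and its handle now sits behind and above the hinge. I'll release it and rise, then check the wrist housing height before reaching across near the roof.

>>> send_rows:
  rows: "0.4 0 0 0 0; 0.5 0 0 0 0; 0.5 0 0 0 0; 0.5 -5 0 0 0; 0.5 -10 0 0 0; 0.5 -15 0 0 0; 0.3 -20 0 0 0; 0 -20 0 0 0"

```text
time_s: 10.65
eef_pos: [598.7, -237.0, 312.9]
ee_rot: [0.677, 0.217, 0.668, -0.219]
force: [0.2, -0.1, 0.2]
grip_width: 0.168
```

```bash
python3 - <<'E'
from h import *
s=ctrl.sense(); print(s['eef_pos'],s['joints'],s['force'])
p=capture('side'); save(p,'d3'); q=capture('scene'); save(q,'s3')
for pp in (p,q):
  for dz in (0,100,150,200,250,300):
    v=pp['view']@np.r_[s['eef_pos']+[0,0,dz],1]; u=pp['intrinsics']@v[:3]; print(dz,(u[:2]/u[2]).round())
cv2.imwrite('pics/c3.png',cv2.vconcat([cv2.imread('pics/d3.png'),cv2.imread('pics/s3.png')])[:, :])
im=cv2.imread('pics/c3.png'); cv2.imwrite('pics/c3.png',cv2.resize(im,None,fx=.78,fy=.78))
E
```

```text
[ 598.71879241 -236.98879662  312.94602039] [-5.58527831e-01  5.53623593e-01  9.35430435e-01  3.51622782e-05
  1.63998150e+00  6.94778325e-02] [ 0.23172924 -0.106241    0.23807254]
0 [353. 172.]
100 [361. 126.]
150 [366. 100.]
200 [371.  71.]
250 [377.  39.]
300 [384.   4.]
0 [190. 179.]
100 [183. 130.]
150 [179. 102.]
200 [175.  72.]
250 [170.  38.]
300 [165.   2.]
```

View pics/c3.png

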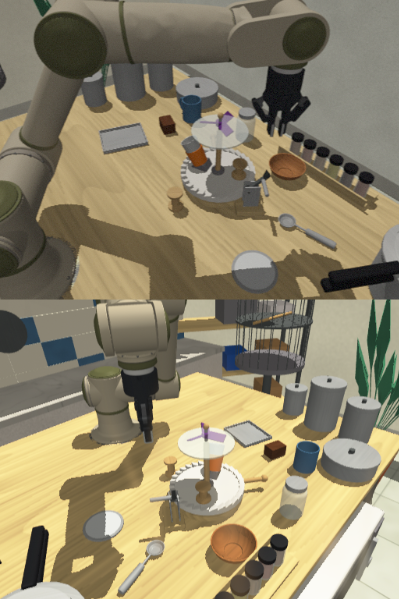

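The pawl stays up on its rest. The wrist centre is about 250 mm above the TCP, so reaching across is clear of the roof. Next I go over the clockwise side of the perch.

>>> send_rows:
  rows: "0 0 5 -1.3 0; 0 0 10 -2.6 0; 0 0 15 -4 0; 0 0 20 -5.3 0; 0 0 25 -6.6 0; 0 0 30 -8 0; 0 2 31.7 -8.4 0; 0 7 31.7 -8.4 0; 0 12 31.7 -8.4 0; 0 15 31.7 -8.4 0; 0 15 31.7 -8.4 0"

```text
time_s: 11.85
eef_pos: [713.2, 69.6, 148.0]
ee_rot: [0.668, 0.217, 0.677, -0.22]
force: [-0.8, -0.1, 0.0]
grip_width: -0.003
```

```bash
python3 - <<'E'
from h import *
s=ctrl.sense(); print(s['eef_pos'],s['force'],s['grip_width'])
p=capture('wrist'); save(p,'w4')
R=cv2.Rodrigues(np.zeros(3))[0]
from scipy.spatial.transform import Rotation as Ro
q=s['ee_rot']; R=Ro.from_quat(np.r_[q[1:],q[0]]).as_matrix()
def proj(P):
    t=R.T@(np.array(P)-s['eef_pos']); M=np.linalg.inv(p['mount']); c=M@np.r_[t,1]; u=p['intrinsics']@c[:3]; return (u[:2]/u[2]).round()
print('mid',proj([691.5,86.7,39]),'fingerTarget',proj([s['eef_pos'][0],s['eef_pos'][1],22]))
print(nets.spot_point(p,'perch_mid')[:2])
E
```

```text
[713.15246007  69.55196258 148.00685949] [-0.77342639 -0.06663523  0.03319551] -0.0034029235111948247
mid [224. 181.] fingerTarget [255. 177.]
[]
```

View pics/w4.png

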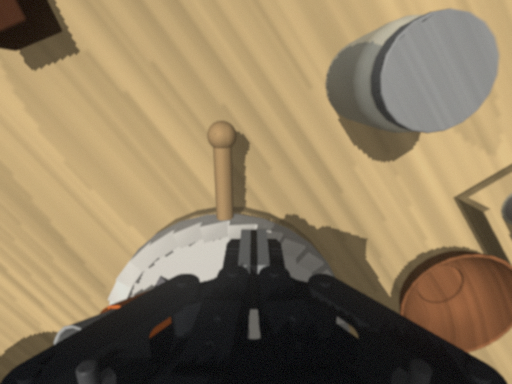

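The dowel is at column 223, matching the predicted (224,181), and the finger target at (255,177) is clear of it. I'll descend and work out the arc.

>>> send_rows:
  rows: "0 5 0 0 0; 0 10 0 0 0; 0 13.3 0 0 0; 0 13.3 0 0 0; 0 13.3 0 0 0"

```text
time_s: 12.45
eef_pos: [717.5, 69.2, 25.3]
ee_rot: [0.674, 0.219, 0.671, -0.218]
force: [-0.1, 0.3, 0.7]
grip_width: 0.004
```

```bash
python3 - <<'E'
from h import *
s=ctrl.sense(); print(s['eef_pos'],s['force'])
C=np.array([600.8,-39]); ty=np.array([.588,.809]); tz=np.array([.809,-.588])
p0=np.array([715.8,69.2])
for b in [54,57,60,65,70,75,80,85,90,95,100,105,108,111,113,114,115,116,117,118]:
    r=np.deg2rad(b); u=np.array([np.cos(r),np.sin(r)]); t=np.array([np.sin(r),-np.cos(r)])
    d=C+155*u+22.5*t-p0
    print(b,(d@ty/10).round(2),(d@tz/10).round(2),round((54-b)/5,2))
E
```

```text
[717.48517121  69.22826242  25.25670202] [-0.08644345  0.26125988  0.70499154]
54 -0.01 -0.69 0.0
57 0.08 -1.51 -0.6
60 0.14 -2.33 -1.2
65 0.13 -3.69 -2.2
70 0.01 -5.05 -3.2
75 -0.24 -6.4 -4.2
80 -0.6 -7.72 -5.2
85 -1.07 -9.0 -6.2
90 -1.65 -10.24 -7.2
95 -2.34 -11.42 -8.2
100 -3.13 -12.53 -9.2
105 -4.01 -13.57 -10.2
108 -4.59 -14.16 -10.8
111 -5.19 -14.72 -11.4
113 -5.6 -15.07 -11.8
114 -5.82 -15.24 -12.0
115 -6.03 -15.41 -12.2
116 -6.25 -15.57 -12.4
117 -6.48 -15.73 -12.6
118 -6.7 -15.89 -12.8
```

>>> send_rows:
  rows: "0 0 0 -0.7 0; 0 0 0.1 -1.5 -0.6; 0 0 0.1 -2.3 -1.2; 0 0 0.1 -3.7 -2.2; 0 0 0 -5 -3.2; 0 0 -0.2 -6.4 -4.2; 0 0 -0.6 -7.7 -5.2; 0 0 -1.1 -9 -6.2; 0 0 -1.7 -10.2 -7.2; 0 0 -2.3 -11.4 -8.2; 0 0 -3.1 -12.5 -9.2; 0 0 -3.1 -12.5 -9.2"

```text
time_s: 13.65
eef_pos: [596.6, 118.3, 24.9]
ee_rot: [0.705, -0.062, 0.703, 0.062]
force: [-0.1, -0.3, 0.1]
grip_width: 0.001
```

```bash
python3 - <<'E'
from h import *
s=ctrl.sense(); print(s['eef_pos'],s['force'],s['wrist_torque'])
p=capture('side'); save(p,'d5');q=capture('scene'); save(q,'s5')
for x in(p,q):
  for t in ['foraging_cup','perch_mid']:
    for a in nets.spot_point(x,t)[:1]:
        l=a['location']; print(t,l,a['confidence'],np.degrees(np.arctan2(l[1]+39,l[0]-600.8)))
E
```

```text
[596.64790058 118.25706745  24.8842358 ] [-0.12093566 -0.33797928  0.10820586] [-0.02865972 -0.00912954  0.02096485]
foraging_cup [542.8, -15.1, 63.7] 0.89 157.60496099116344
perch_mid [572.5, 111.0, 34.8] 0.96 100.68421647167148
foraging_cup [540.9, -18.3, 63.2] 0.61 160.93608086008823
perch_mid [570.3, 110.9, 39.5] 0.63 101.50091769837991
```

View pics/d5.png

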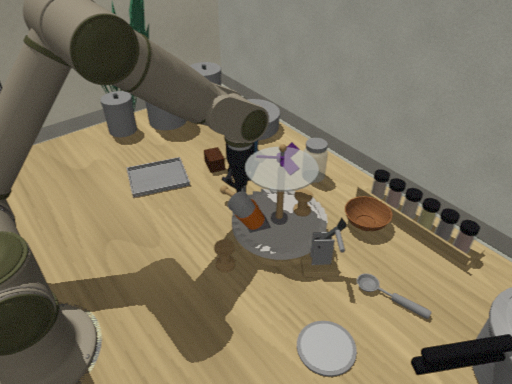

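```bash
python3 - <<'E'
from h import *
C=np.array([600.8,-39]); a=np.deg2rad(-10); ty=np.array([np.sin(a),np.cos(a)]); tz=np.array([np.cos(a),-np.sin(a)])
p0=np.array([596.5,117.6])
for b in range(100,121):
    r=np.deg2rad(b); u=np.array([np.cos(r),np.sin(r)]); t=np.array([np.sin(r),-np.cos(r)])
    d=C+155*u+22.5*t-p0
    print(b,(d@ty/10).round(2),(d@tz/10).round(2),round((100-b)/5,2))
E
```

```text
100 0.0 -0.05 0.0
101 0.04 -0.32 -0.2
102 0.07 -0.59 -0.4
103 0.1 -0.86 -0.6
104 0.12 -1.13 -0.8
105 0.14 -1.41 -1.0
106 0.15 -1.68 -1.2
107 0.16 -1.95 -1.4
108 0.17 -2.22 -1.6
109 0.16 -2.5 -1.8
110 0.16 -2.77 -2.0
111 0.15 -3.04 -2.2
112 0.13 -3.32 -2.4
113 0.11 -3.59 -2.6
114 0.09 -3.86 -2.8
115 0.06 -4.13 -3.0
116 0.02 -4.41 -3.2
117 -0.02 -4.68 -3.4
118 -0.06 -4.95 -3.6
119 -0.11 -5.21 -3.8
120 -0.16 -5.48 -4.0
```

>>> send_rows:
  rows: "0 0 0.1 -0.6 -0.4; 0 0 0.1 -1.1 -0.8; 0 0 0.2 -1.7 -1.2; 0 0 0.2 -2.2 -1.6; 0 0 0.2 -2.5 -1.8; 0 0 0.2 -2.8 -2; 0 0 0.2 -3 -2.2; 0 0 0.2 -3 -2.2"

```text
time_s: 14.75
eef_pos: [566.6, 114.4, 22.3]
ee_rot: [0.695, -0.129, 0.695, 0.129]
force: [-0.3, 0.9, -0.8]
grip_width: -0.001
```

>>> send_rows:
  rows: "0 0 0 -0.2 -0.2; 0 0 0.1 -0.4 -0.3; 0 0 0.1 -0.6 -0.4; 0 0 0.1 -0.7 -0.5; 0 0 0.1 -0.8 -0.6; 0 0 0.1 -0.8 -0.6"

```text
time_s: 15.35
eef_pos: [558.7, 112.5, 22.3]
ee_rot: [0.692, -0.147, 0.692, 0.147]
force: [0.7, -0.3, -1.2]
grip_width: -0.003
```

>>> send_rows:
  rows: "0 0 0 -0.2 -0.1; 0 0 0 -0.3 -0.2; 0 0 0 -0.4 -0.3; 0 0 0 -0.5 -0.4; 0 0 0 -0.5 -0.4"

```text
time_s: 15.85
eef_pos: [556.6, 111.9, 22.6]
ee_rot: [0.692, -0.159, 0.686, 0.159]
force: [13.5, 11.2, -8.1]
grip_width: -0.003
```

That's the stop: about 17 N, with the perch near 114.7°. I'll back off, rise and check.

>>> send_rows:
  rows: "0 0 0 0.8 0; 0 0 0 2 0; 0 -4 0 2 0; 0 -9 0 2 0; 0 -14 0 2 0; 0 -19 0 2 0; 0 -23 0 2 0; 0 -23 0 2 0"

```text
time_s: 16.65
eef_pos: [573.9, 119.2, 258.3]
ee_rot: [0.692, -0.16, 0.686, 0.158]
force: [0.4, 0.8, -0.8]
grip_width: -0.0
```

```bash
python3 - <<'E'
from h import *
s=ctrl.sense(); print(s['time_s'],s['eef_pos'],s['ee_rot'],s['force'])
p=capture('side'); save(p,'d6');q=capture('scene'); save(q,'s6')
for x in(p,q):
  for t in ['foraging_cup','perch_mid','pawl_handle','tin']:
    for a in nets.spot_point(x,t)[:1]:
        l=a['location']; print(t,l,a['confidence'],np.degrees(np.arctan2(l[1]+39,l[0]-600.8)))
cv2.imwrite('pics/c6.png',cv2.resize(cv2.vconcat([cv2.imread('pics/d6.png')[100:320,170:430],cv2.imread('pics/s6.png')[120:320,150:410]]),None,fx=1.4,fy=1.4))
E
```

```text
16.65 [573.88822969 119.16474647 258.27558351] [ 0.69235745 -0.16005862  0.68555576  0.15822676] [ 0.40165531  0.79032646 -0.79224116]
foraging_cup [538.4, -30.6, 65.6] 0.59 172.33319573818582
perch_mid [535.1, 100.0, 35.6] 0.67 115.29831572825839
pawl_handle [600.3, -239.1, 119.2] 0.64 -90.14316756688305
tin [538.7, -33.6, 64.2] 0.25 175.0302592718897
foraging_cup [536.7, 101.9, 41.2] 0.64 114.46233452086167
perch_mid [539.8, 103.7, 38.1] 0.67 113.14526507218392
pawl_handle [598.2, -237.6, 118.2] 0.71 -90.75005295546384
```

View pics/c6.png

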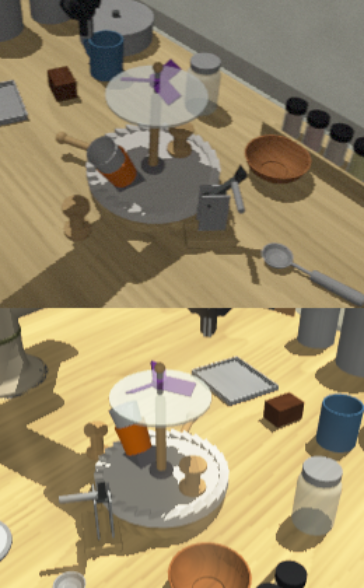

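The turntable is at home: perch about 114.5°, cup about 174°. Next I return to the pawl handle.

>>> send_rows:
  rows: "0 -5.8 0 0 0; 0 -5.8 -3 -1.2 1.2; 0 -5.8 -7.5 -3 2.7; 0 -5.8 -12 -4.7 4.2; 0 -5.8 -16.5 -6.5 5.7; 0 -5.8 -21 -8.3 7.2; 0 -5.8 -25.5 -10 8.7; 0.3 -5.8 -30 -11.8 10.2; 0.5 -5.8 -33.4 -13.1 11.7; 0.5 -3 -33.4 -13.1 12.4; 0.5 1 -33.4 -13.1 12.4; 0.5 3 -33.4 -13.1 12.4"

```text
time_s: 18.35
eef_pos: [600.0, -238.2, 218.5]
ee_rot: [0.671, 0.219, 0.674, -0.218]
force: [-0.6, 0.1, -0.1]
grip_width: 0.5
```

```bash
python3 - <<'E'
from h import *
s=ctrl.sense(); print(s['time_s'],s['eef_pos'],s['ee_rot'],s['force'],s['grip_width'])
p=capture('wrist'); save(p,'w7')
print([(a['location'],a['confidence']) for a in nets.spot_point(p,'pawl_handle')[:1]])
E
```

```text
18.35 [ 600.01371346 -238.1537421   218.48608206] [ 0.67075901  0.21916548  0.67408885 -0.21829583] [-0.61376534  0.09386166 -0.11153917] 0.4999198791971651
[([598.8, -240.0, 118.9], 0.91)]
```

View pics/w7.png

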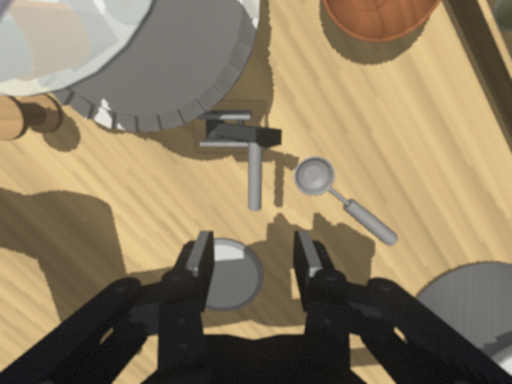

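The handle is centred between the jaws at column 255, rows 145–210.

>>> send_rows:
  rows: "0.5 5 0 0 0; 0.5 9 0 0 0; 0.5 12 0 0 0; 0.5 12 0 0 0; 0 12 0 0 0; 0 12 0 0 0; 0 12 0 0 0; 0 12 0 0 0; 0 12 0 0 0"
  grip_force: 25

```text
time_s: 19.35
eef_pos: [601.0, -238.1, 105.2]
ee_rot: [0.673, 0.218, 0.672, -0.219]
force: [-7.3, 4.4, 8.0]
grip_width: 0.128
```

>>> send_rows:
  rows: "0 -0.8 0 -1 0; 0 -1.3 0 -2.4 0; 0 -1.5 0 -3.8 0; 0 -1.3 0 -5.3 0; 0 -0.8 0 -6.6 0; 0 0.1 0 -7.8 0; 0 1.3 0 -8.7 0; 0 2.7 0 -9.2 0; 0 4.1 0 -9.4 0; 0 4.9 0 -9.3 0; 0 5.1 0 -9.3 0; 0 5.1 0 -9.3 0"

```text
time_s: 20.55
eef_pos: [525.3, -183.2, 51.7]
ee_rot: [0.672, 0.219, 0.673, -0.218]
force: [-4.2, 3.5, 0.2]
grip_width: 0.127
```

>>> send_rows:
  rows: "0.3 0 0 0 0; 0.5 0 0 0 0; 0.5 0 0 0 0; 0.5 -5 0 0 0; 0.5 -10 0 0 0; 0.5 -15 0 -2 0; 0.7 -16 0 -3 0"

```text
time_s: 21.25
eef_pos: [502.4, -166.5, 216.6]
ee_rot: [0.675, 0.218, 0.67, -0.219]
force: [0.5, 1.1, -0.9]
grip_width: 0.658
```

```bash
python3 - <<'E'
from h import *
s=ctrl.sense(); print(s['time_s'],s['eef_pos'],s['force'],s['grip_width'])
p=capture('side'); save(p,'d8');q=capture('scene'); save(q,'s8')
for x in(p,q):
  for t in ['pawl_handle','foraging_cup','tin']:
    for a in nets.spot_point(x,t)[:1]: print(t,a['location'],a['confidence'])
cv2.imwrite('pics/c8.png',cv2.resize(cv2.vconcat([cv2.imread('pics/d8.png')[100:320,170:430],cv2.imread('pics/s8.png')[120:320,150:410]]),None,fx=1.4,fy=1.4))
E
```

```text
21.25 [ 502.41799135 -166.48791912  216.61702927] [ 0.51232426  1.10031417 -0.91227004] 0.658209769308318
pawl_handle [663.9, -357.6, 2.4] 0.71
foraging_cup [536.6, -31.4, 65.9] 0.8
pawl_handle [523.6, -184.2, 69.9] 0.51
foraging_cup [534.4, -33.2, 58.6] 0.91
tin [463.1, 371.9, -0.1] 0.39
```

View pics/c8.png

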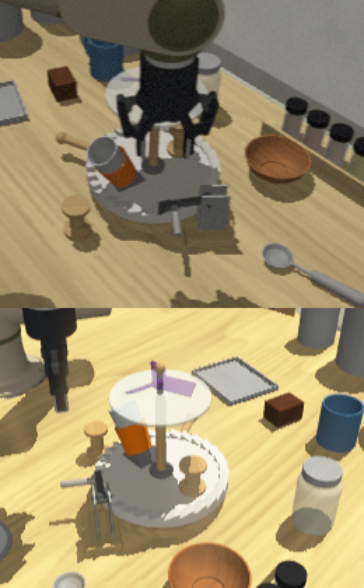

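The pawl is back down: handle z is about 70 mm, same as at the start. Now the tin: I rotate the jaws tangential, stand off in front of the cup, then look.

>>> send_rows:
  rows: "1 0 1 -4 -1.7; 1 0 3 -8 -3.4; 1 0 5 -12 -5.1; 1 0 7.8 -13.6 -6.8; 1 0 7.8 -13.6 -8.5; 1 0 7.8 -13.6 -10.2; 1 0 7.8 -13.6 -11.9; 1 0 7.8 -13.6 -13.6; 1 0 7.8 -13.6 -15.3; 1 0 7.8 -13.6 -17; 1 0 7.8 -13.6 -18.7; 1 0 7.8 -13.6 -20.4"

```text
time_s: 22.85
eef_pos: [437.3, -23.1, 210.6]
ee_rot: [0.592, -0.386, 0.592, 0.387]
force: [-0.2, 0.5, -0.2]
grip_width: 1.001
```

>>> send_rows:
  rows: "1 0 0 0 -1.7; 1 0 0 0 -3.4; 1 0 0 0 -3.7; 1 0 0 0 -3.7; 1 0 0 0 -3.7"

```text
time_s: 23.35
eef_pos: [437.3, -23.0, 211.1]
ee_rot: [0.524, -0.475, 0.524, 0.475]
force: [-0.3, 0.4, 0.1]
grip_width: 0.999
```

```bash
python3 - <<'E'
from h import *
s=ctrl.sense(); print(s['time_s'],s['eef_pos'],s['ee_rot'],s['force'],s['grip_width'],s['joints'])
p=capture('wrist'); save(p,'w9')
for t in ['tin','foraging_cup','turntable','roof']: print(t,[(a['location'],a['confidence']) for a in nets.spot_point(p,t)[:1]])
E
```

```text
23.35 [437.34728225 -23.02353855 211.06524688] [ 0.52403272 -0.47452126  0.52418338  0.47481688] [-0.2953945   0.43381438  0.07944493] 0.9994629750047158 [-3.21385183e-01  1.38838247e-01  1.77274025e+00  2.09661289e-05
  1.23048297e+00 -1.79327021e+00]
tin [([533.7, -33.0, 61.2], 0.58)]
foraging_cup []
turntable [([600.7, -40.9, 30.5], 0.98)]
roof []
```

View pics/w9.png

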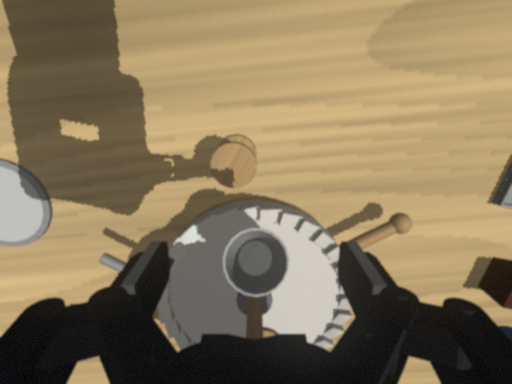

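The tin's mouth is at (255,262), in line with the post at column 256. So the jaws are centred on the cup's radial line. I'll compare this with the predicted rim.

```bash
python3 - <<'E'
from h import *
from scipy.spatial.transform import Rotation as Ro
s=ctrl.sense(); p=capture('wrist'); q=s['ee_rot']; R=Ro.from_quat(np.r_[q[1:],q[0]]).as_matrix(); M=np.linalg.inv(p['mount'])
def proj(P):
    c=M@np.r_[R.T@(np.array(P)-s['eef_pos']),1]; u=p['intrinsics']@c[:3]; return u[:2]/u[2]
C=np.array([600.7,-39.3,0]); a=np.deg2rad(174.5); o=np.array([np.cos(a),np.sin(a),0]); t=np.array([-o[1],o[0],0]); z=np.array([0,0,1.])
ax=o*np.sin(np.deg2rad(28))+z*np.cos(np.deg2rad(28)); e=o*np.cos(np.deg2rad(28))-z*np.sin(np.deg2rad(28))
im=cv2.imread('pics/w9.png')
pts=[proj(C+64*o+60*z+89*ax+28.5*(np.cos(f)*e+np.sin(f)*t)) for f in np.linspace(0,6.28,40)]
cv2.polylines(im,[np.array(pts).round().astype(int)],True,(0,0,255),1)
pts=[proj(C+208*z+85*(np.cos(f)*o+np.sin(f)*t)) for f in np.linspace(0,6.28,60)]
cv2.polylines(im,[np.array(pts).round().astype(int)],True,(0,255,0),1)
im=cv2.resize(im[150:,120:400],None,fx=2.4,fy=2.4); cv2.imwrite('pics/w9b.png',im)
print(R.round(3))
E
```

```text
[[-0.    -0.995  0.097]
 [ 0.     0.097  0.995]
 [-1.     0.     0.   ]]
```

View pics/w9b.png

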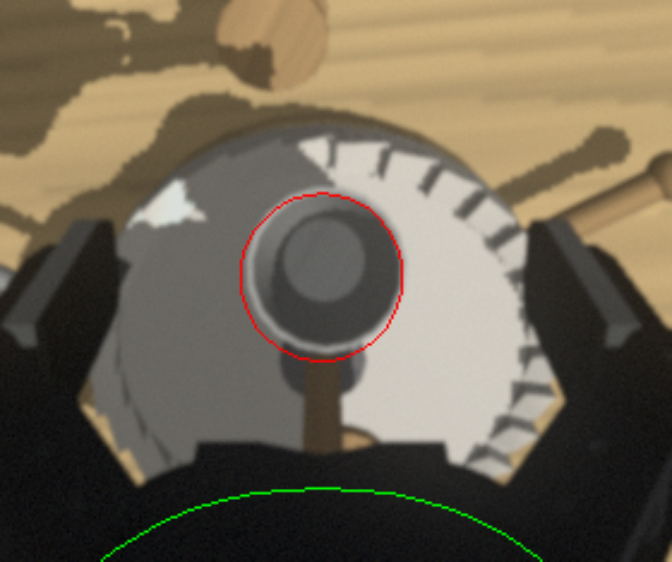

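>>> send_rows:
  rows: "1 5 0 0 0; 1 9.5 -0.5 0 0; 1 9.9 -1.5 0 0; 1 9.9 -2.5 0 0; 1 9.9 -3.2 0 0; 1 9.9 -3.5 0 0; 1 9.9 -3.6 0 0; 1 9.9 -3.6 0 0"

```text
time_s: 24.45
eef_pos: [473.4, -26.5, 113.0]
ee_rot: [0.524, -0.476, 0.523, 0.475]
force: [-0.6, 0.1, -0.6]
grip_width: 0.999
```

```bash
python3 - <<'E'
from h import *
s=ctrl.sense(); print(s['time_s'],s['eef_pos'],s['force'])
p=capture('side'); save(p,'d10'); q=capture('scene'); save(q,'s10')
cv2.imwrite('pics/c10.png',cv2.resize(cv2.vconcat([cv2.imread('pics/d10.png')[100:270,170:370],cv2.imread('pics/s10.png')[90:260,160:360]]),None,fx=1.7,fy=1.7,interpolation=cv2.INTER_CUBIC))
E
```

```text
24.45 [473.37827432 -26.47084062 112.95154455] [-0.61203139  0.07981307 -0.61584044]
```

View pics/c10.png

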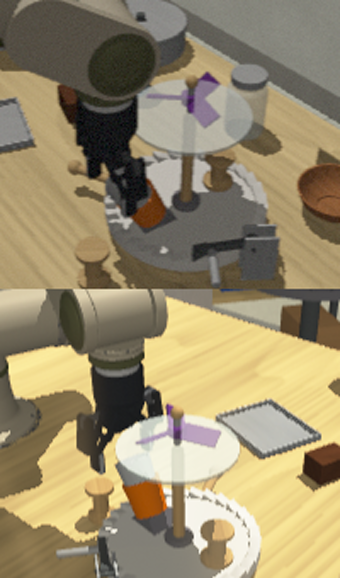

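No contact at r = 128. I'll creep inward while watching the force.

>>> send_rows:
  rows: "1 0 -0.1 0 0; 1 0 -0.2 0 0; 1 0 -0.3 0 0; 1 0 -0.3 0 0"

```text
time_s: 24.95
eef_pos: [476.2, -26.8, 112.3]
ee_rot: [0.523, -0.475, 0.523, 0.475]
force: [-0.5, 0.2, -0.4]
grip_width: 1.002
```

>>> send_rows:
  rows: "1 0 -0.1 0 0; 1 0 -0.2 0 0; 1 0 -0.2 0 0"

```text
time_s: 25.25
eef_pos: [478.2, -26.9, 112.3]
ee_rot: [0.523, -0.475, 0.523, 0.475]
force: [0.1, -0.7, -0.2]
grip_width: 0.998
```

>>> send_rows:
  rows: "1 0 -0.1 0 0; 1 0 -0.2 0 0; 1 0 -0.2 0 0"

```text
time_s: 25.55
eef_pos: [480.3, -27.2, 112.3]
ee_rot: [0.523, -0.475, 0.523, 0.475]
force: [-0.6, -0.6, -0.1]
grip_width: 1.003
```

r = 121 is clear, and there the pads' inner edge is only about 10° past the rim's widest point. I'll grip now.

>>> send_rows:
  rows: "0.7 0 0 0 0; 0.6 0 0 0 0; 0.5 0 0 0 0; 0.3 0 0 0 0; 0.3 0 0 0 0; 0.3 0 0 0 0"
  grip_force: 45

```text
time_s: 26.15
eef_pos: [480.7, -26.9, 112.8]
ee_rot: [0.524, -0.476, 0.523, 0.475]
force: [2.2, 4.7, 5.2]
grip_width: 0.603
```

```bash
python3 - <<'E'
from h import *
s=ctrl.sense(); print(s['time_s'],s['eef_pos'],s['force'],s['wrist_torque'],s['grip_width'])
p=capture('wrist'); save(p,'w11')
E
```

```text
26.15 [480.67044886 -26.9038032  112.78093144] [2.15001954 4.66380364 5.22305079] [ 0.7351896  -0.42134663  0.28493247] 0.6029156288954924
```

View pics/w11.png

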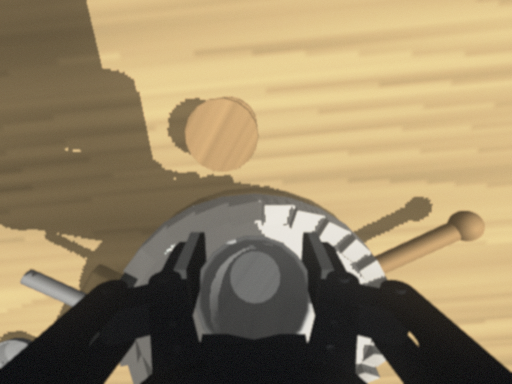

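>>> send_rows:
  rows: "0.3 -0.3 0.16 0 0; 0.3 -0.6 0.32 0 0; 0.3 -0.9 0.48 0 0; 0.3 -1.2 0.64 0 0; 0.3 -1.2 0.64 0 0"

```text
time_s: 26.7
eef_pos: [473.7, -26.5, 124.2]
ee_rot: [0.523, -0.475, 0.523, 0.475]
force: [2.5, 2.3, 0.4]
grip_width: 0.603
```

```bash
python3 - <<'E'
from h import *
s=ctrl.sense(); print(s['time_s'],s['eef_pos'],s['force'],s['wrist_torque'],s['grip_width'])
p=capture('wrist'); save(p,'w12'); p=capture('side'); save(p,'d12')
cv2.imwrite('pics/c12.png',cv2.vconcat([cv2.resize(cv2.imread('pics/d12.png')[120:270,170:370],None,fx=2,fy=2,interpolation=cv2.INTER_CUBIC),cv2.imread('pics/w12.png')[100:,56:456]]))
E
```

```text
26.7 [473.74239295 -26.45543447 124.16242104] [2.48564748 2.30304467 0.43104608] [ 0.36210765 -0.37146413  0.04247576] 0.6025405170110121
```

View pics/c12.png

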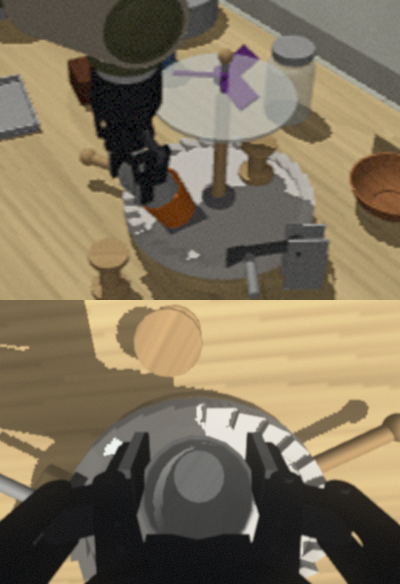

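The tin moved with the gripper: its bottom disc stays at (255,275) in the wrist view. I'll keep pulling along the axis.

>>> send_rows:
  rows: "0.3 -0.6 0.32 0 0; 0.3 -1.2 0.64 0 0; 0.3 -1.8 0.96 0 0; 0.3 -2.4 1.28 0 0; 0.3 -3 1.6 0 0; 0.3 -3.6 1.91 0 0; 0.3 -4.2 2.23 0 0; 0.3 -4.8 2.55 0 0; 0.3 -5.4 2.87 0 0; 0.3 -5.4 2.87 0 0"

```text
time_s: 27.8
eef_pos: [445.2, -23.8, 179.1]
ee_rot: [0.524, -0.476, 0.523, 0.475]
force: [0.2, -0.2, -0.7]
grip_width: 0.6
```

```bash
python3 - <<'E'
from h import *
s=ctrl.sense(); print(s['time_s'],s['eef_pos'],s['force'],s['wrist_torque'],s['grip_width'])
p=capture('wrist'); save(p,'w13'); p=capture('side'); save(p,'d13')
cv2.imwrite('pics/c13.png',cv2.vconcat([cv2.resize(cv2.imread('pics/d13.png')[120:270,170:370],None,fx=2,fy=2,interpolation=cv2.INTER_CUBIC),cv2.imread('pics/w13.png')[100:,56:456]]))
E
```

```text
27.8 [445.18685444 -23.77376686 179.10797065] [ 0.19896988 -0.21505805 -0.74784827] [ 0.03256922  0.06453123 -0.07655911] 0.6000671753356674
```

View pics/c13.png

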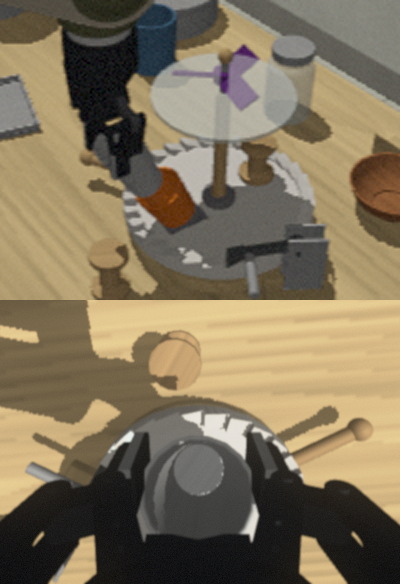

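The tin is free and still leaning 28° in the grip. I'll lift and carry it toward the tray, and meanwhile find the tray's orientation, since its rim can serve as a stop for tipping the tin upright.

>>> send_rows:
  rows: "0.3 -1 0.5 0 0; 0.3 -3 1.5 0 0; 0.3 -6 2 0 0; 0.3 -7 2 2 0; 0.3 -7 2 5 0; 0.3 -7 2 8 0; 0.3 -7 2 11 0; 0.3 -7 2 14 0; 0.3 -7 2 17 0; 0.3 -7 2 19 0; 0.3 -7 2 20 0; 0.3 -7 2 20 0"

```text
time_s: 29.1
eef_pos: [444.3, 177.7, 248.4]
ee_rot: [0.523, -0.476, 0.523, 0.476]
force: [-0.2, -0.4, -0.4]
grip_width: 0.604
```

```bash
python3 - <<'E'
from h import *
s=ctrl.sense(); print(s['time_s'],s['eef_pos'],s['force'],s['grip_width'])
p=capture('side'); save(p,'d14'); q=capture('scene'); save(q,'s14')
# box fit using earlier image d6
im=cv2.imread('pics/d6.png')
a=cv2.resize(im[140:210,110:210],None,fx=4,fy=4,interpolation=cv2.INTER_CUBIC)
b=cv2.resize(cv2.imread('pics/s14.png')[60:260,180:380],None,fx=2,fy=2,interpolation=cv2.INTER_CUBIC)
cv2.imwrite('pics/c14.png',cv2.vconcat([a,b]))
cv2.imwrite('pics/c14b.png',cv2.resize(cv2.imread('pics/d14.png')[60:260,100:400],None,fx=2,fy=2,interpolation=cv2.INTER_CUBIC))
E
```

```text
29.1 [444.26831617 177.7428412  248.41627337] [-0.24478572 -0.41185767 -0.36432624] 0.6042964009052134
```

View pics/c14.png

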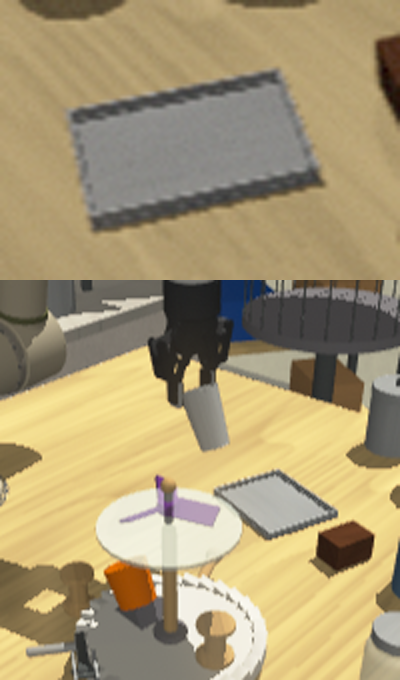

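View pics/c14b.png

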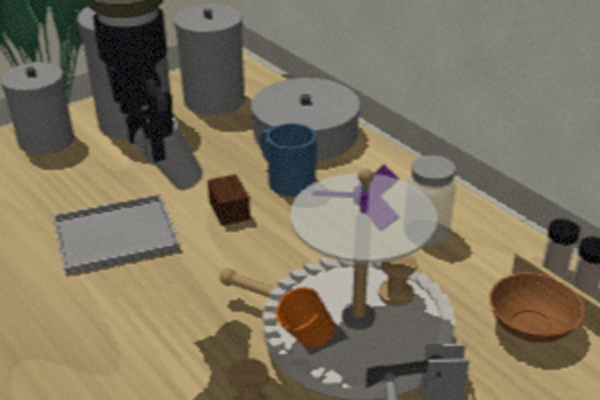

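```bash
python3 - <<'E'
from h import *
p=capture('side'); V=p['view'];K=p['intrinsics']
R=V[:3,:3];t=V[:3,3];o=-R.T@t
P=[]
for (u,v),z in zip([(127.5,167.5),(180,158),(190,184.5),(133.5,195)],[14,14,14,14]):
    d=R.T@np.linalg.inv(K)@np.array([u,v,1.]); w=o+d*(z-o[2])/d[2]; P.append(w[:2]); print(w.round(1))
P=np.array(P); print(np.mean(P,0)); 
for i in range(4):
    d=P[(i+1)%4]-P[i]; print(np.hypot(*d),np.degrees(np.arctan2(d[1],d[0])))
E
```

```text
[406.  453.7  14. ]
[560.5 397.9  14. ]
[514.3 260.8  14. ]
[361.9 319.1  14. ]
[460.6717402 357.8604521]
164.30178703195935 -19.84738163515767
144.59116096248567 -108.61715843386118
163.18284391904794 159.10148261222642
141.6280878586805 71.87252006087306
```

>>> send_rows:
  rows: "0.3 0 0 3 0; 0.3 0 0 6 0; 0.3 0 0.2 9 0.5; 0.3 0 0.3 12 1; 0.3 2 0.4 15 1.5; 0.3 5 0.5 18 2; 0.3 8 0.6 19.6 2.8; 0.3 10 0.6 19.6 2.8; 0.3 10 0.6 19.6 2.8"

```text
time_s: 30.15
eef_pos: [456.4, 371.7, 145.5]
ee_rot: [0.575, -0.408, 0.58, 0.408]
force: [0.5, -0.4, -0.7]
grip_width: 0.599
```

```bash
python3 - <<'E'
from h import *
s=ctrl.sense(); print(s['time_s'],s['eef_pos'],s['ee_rot'],s['force'],s['grip_width'])
p=capture('wrist'); save(p,'w15'); 
print([(a['location'],a['confidence']) for a in nets.spot_point(p,'tray')[:1]])
from scipy.spatial.transform import Rotation as Ro
q=s['ee_rot']; R=Ro.from_quat(np.r_[q[1:],q[0]]).as_matrix(); M=np.linalg.inv(p['mount']); 
def proj(P):
    c=M@np.r_[R.T@(np.array(P)-s['eef_pos']),1]; u=p['intrinsics']@c[:3]; return u[:2]/u[2]
im=cv2.imread('pics/w15.png')
a=np.deg2rad(-19.5); u=np.array([np.cos(a),np.sin(a),0]);v=np.array([-u[1],u[0],0])
c=np.array([463.7,370,14])
cv2.polylines(im,[np.array([proj(c+x*85*u+y*70*v) for x,y in((1,1),(1,-1),(-1,-1),(-1,1))]).round().astype(int)],True,(0,0,255),1)
cv2.imwrite('pics/w15.png',im)
E
```

```text
30.15 [456.39240284 371.66599704 145.53410398] [ 0.57549828 -0.40775821  0.57958601  0.40818505] [ 0.54231744 -0.42148103 -0.66373111] 0.5991775319572363
[([464.0, 369.3, 4.6], 0.9)]
```

View pics/w15.png

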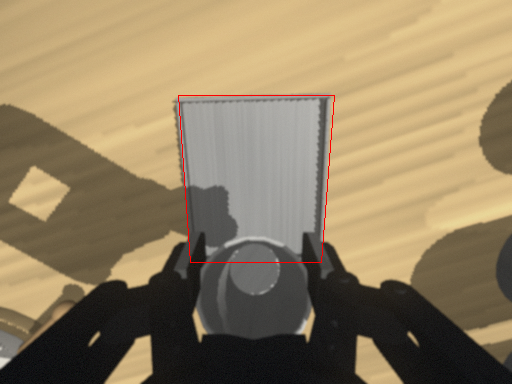

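The tray overlay matches: centre (464,370), yaw −19.5°. I'll lower until the tin's low edge touches, then try to swing it upright with floor friction under a lighter grip.

>>> send_rows:
  rows: "0.3 3 0 0 0; 0.3 6 0 0 0; 0.3 7.6 0 0 0; 0.3 8 0 0 0; 0.3 8.2 0 0 0; 0.3 8.4 0 0 0; 0.3 8.4 0 0 0"

```text
time_s: 30.95
eef_pos: [457.7, 373.0, 65.3]
ee_rot: [0.578, -0.408, 0.577, 0.408]
force: [-1.1, 0.2, -0.9]
grip_width: 0.601
```

>>> send_rows:
  rows: "0.3 0.1 0 0 0; 0.3 0.2 0 0 0; 0.3 0.3 0 0 0; 0.3 0.3 0 0 0"

```text
time_s: 31.35
eef_pos: [457.7, 373.5, 63.3]
ee_rot: [0.578, -0.408, 0.577, 0.408]
force: [-5.2, -0.8, 13.2]
grip_width: 0.601
```

>>> send_rows:
  rows: "0.3 0.1 0 0 0; 0.3 0.2 0 0 0; 0.3 0.2 0 0 0"

```text
time_s: 31.65
eef_pos: [457.9, 373.7, 62.8]
ee_rot: [0.579, -0.408, 0.576, 0.408]
force: [-9.2, -2.8, 25.3]
grip_width: 0.598
```

>>> send_rows:
  rows: "0.4 -0.2 -0.3 0 0; 0.4 -0.2 -0.7 0 0; 0.4 -0.2 -1.1 0 0; 0.4 -0.2 -1.1 0 0"
  grip_force: 20

```text
time_s: 32.05
eef_pos: [469.6, 370.3, 64.7]
ee_rot: [0.58, -0.408, 0.575, 0.408]
force: [-3.6, 0.6, 18.9]
grip_width: 0.604
```

```bash
python3 - <<'E'
from h import *
s=ctrl.sense(); print(s['time_s'],s['eef_pos'],s['force'],s['wrist_torque'],s['grip_width'])
p=capture('wrist'); save(p,'w16'); p=capture('scene'); save(p,'s16')
cv2.imwrite('pics/c16.png',cv2.vconcat([cv2.resize(cv2.imread('pics/s16.png')[90:220,230:380],None,fx=2.67,fy=2.67,interpolation=cv2.INTER_CUBIC)[:, :400],cv2.imread('pics/w16.png')[150:,56:456]]))
E
```

```text
32.05 [469.57505899 370.3021545   64.71620031] [-3.56286804  0.56155119 18.88168295] [-0.02096509  0.40372848 -0.02895029] 0.6038907310970802
```

View pics/c16.png

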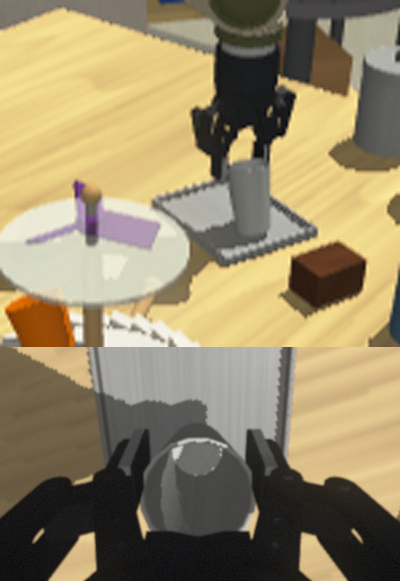

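The bottom disc moved from about row 272 to row 259 in the wrist view, so the tin is swinging upright. I'll continue along the arc and ease the pressure.

>>> send_rows:
  rows: "0.4 -0.2 -0.4 0 0; 0.4 -0.3 -0.8 0 0; 0.4 -0.4 -1.2 0 0; 0.4 -0.4 -1.4 0 0; 0.4 -0.4 -1.4 0 0"

```text
time_s: 32.65
eef_pos: [481.4, 364.6, 65.6]
ee_rot: [0.578, -0.408, 0.577, 0.408]
force: [-0.6, 0.7, 6.2]
grip_width: 0.596
```

```bash
cat >> h.py <<'E'
def look(n):
    s=ctrl.sense(); print(s['time_s'],s['eef_pos'].round(1),s['force'].round(1),round(s['grip_width'],3))
    p=capture('wrist'); save(p,'w'+n); p=capture('scene'); save(p,'s'+n)
    cv2.imwrite('pics/c'+n+'.png',cv2.vconcat([cv2.resize(cv2.imread('pics/s'+n+'.png')[90:220,230:380],None,fx=2.67,fy=2.67,interpolation=cv2.INTER_CUBIC)[:, :400],cv2.imread('pics/w'+n+'.png')[150:,56:456]]))
E
python3 -c "
from h import *
look('17')"
```

```text
32.65 [481.4 364.6  65.6] [-0.6  0.7  6.2] 0.596
```

View pics/c17.png

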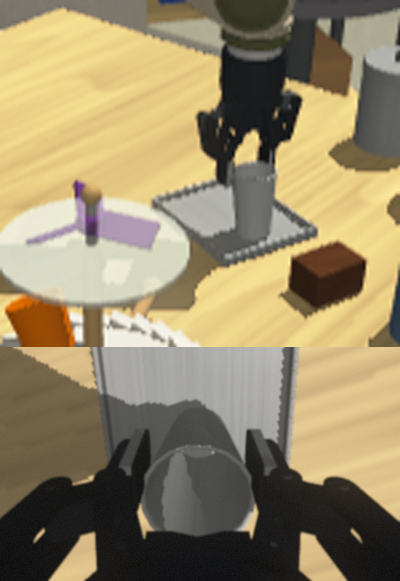

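```bash
cat >> h.py <<'E'
def overlay(n,thetas,cx,cy,zb=4,ang=-19.5,cols=((0,0,255),(0,255,0),(255,0,0))):
    """tin with lowest edge geometry: bottom centre xy cx,cy ; lean theta toward -u"""
    a=np.deg2rad(ang); u=np.array([np.cos(a),np.sin(a),0]); v=np.array([-u[1],u[0],0]); z=np.array([0,0,1.])
    outs=[]
    for cam in ['scene','side']:
        p=capture(cam); im=cv2.cvtColor(p['pixels'],cv2.COLOR_RGB2BGR); k=5
        K,V=p['intrinsics'],p['view']
        def proj(P):
            c=V@np.r_[P,1]; w=K@c[:3]; return w[:2]/w[2]
        c0=proj(np.array([cx,cy,40.])).astype(int); x0,y0=max(c0[0]-40,0),max(c0[1]-40,0)
        cr=cv2.resize(im[y0:y0+80,x0:x0+80],None,fx=k,fy=k,interpolation=cv2.INTER_CUBIC)
        outs.append(cr.copy())
        for th,col in zip(thetas,cols):
            t=np.deg2rad(th); ax=-u*np.sin(t)+z*np.cos(t); e=u*np.cos(t)+z*np.sin(t)
            b=np.array([cx,cy,zb+21*abs(np.sin(t))])
            for s,r in((0,21),(85,28.5)):
                pts=[(proj(b+s*ax+r*(np.cos(f)*e+np.sin(f)*v))-[x0,y0])*k for f in np.linspace(0,6.28,30)]
                cv2.polylines(cr,[np.array(pts).round().astype(int)],True,col,1)
        outs.append(cr)
    im=cv2.vconcat([cv2.hconcat(outs[:2]),cv2.hconcat(outs[2:])])
    cv2.imwrite('pics/'+n+'.png',cv2.resize(im,None,fx=.74,fy=.74))
E
python3 -c "
from h import *
overlay('o18',(0,15),489,362)"
```

```text
(no output)
```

View pics/o18.png

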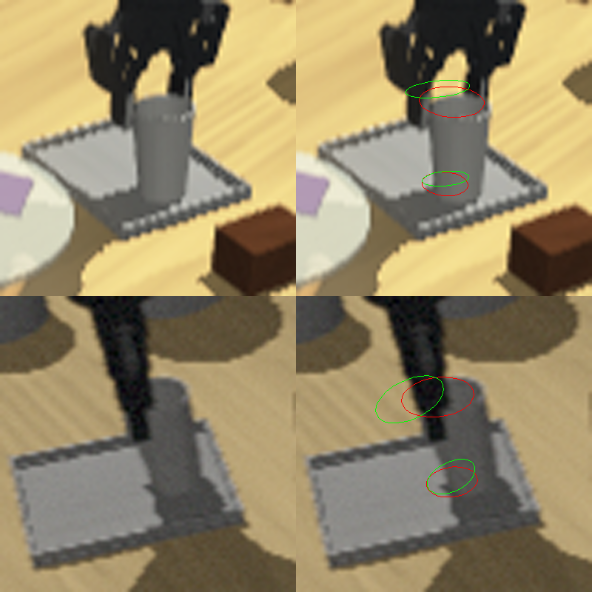

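```bash
python3 -c "
from h import *
overlay('o19',(0,10),505,356.5)"
```

```text
(no output)
```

View pics/o19.png

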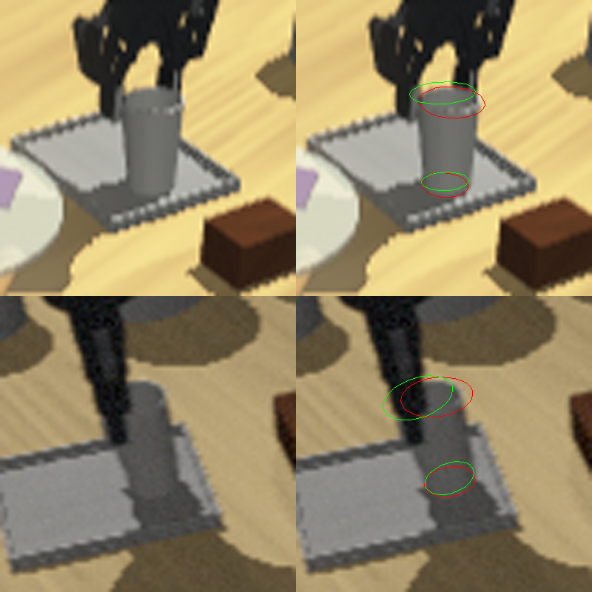

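The tin still leans about 6–8°. I'll nudge a little further.

>>> send_rows:
  rows: "0.4 0 -0.3 0 0; 0.4 0 -0.6 0 0; 0.4 0 -0.9 0 0; 0.4 0 -0.9 0 0"

```text
time_s: 33.35
eef_pos: [489.5, 361.6, 65.6]
ee_rot: [0.578, -0.408, 0.578, 0.408]
force: [-2.6, 1.4, 6.9]
grip_width: 0.582
```

```bash
python3 -c "
from h import *
s=ctrl.sense(); print(s['eef_pos'],s['force'],s['grip_width'],s['time_s'])
overlay('o20',(0,),510,355)"
```

```text
[489.52497483 361.56896412  65.59120634] [-2.55705017  1.37311332  6.85749145] 0.5823588343592817 33.35
```

View pics/o20.png

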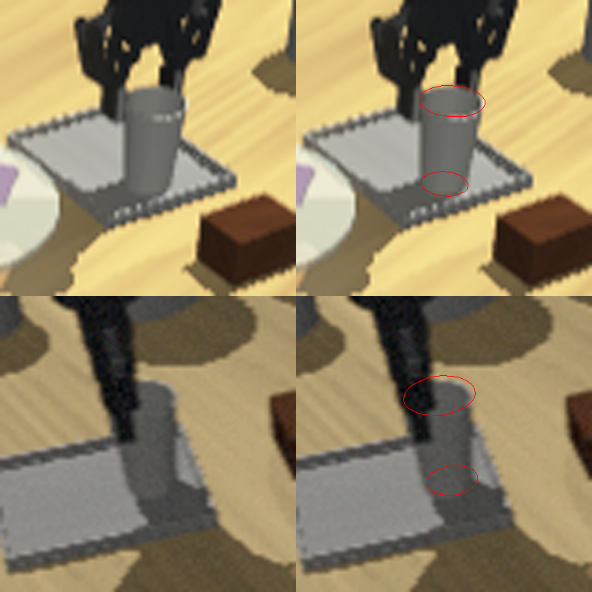

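The silhouette now matches the upright overlay to within a degree or two. I'll ease off and release.

>>> send_rows:
  rows: "0.5 -0.1 0 0 0; 0.6 -0.1 0 0 0; 0.65 -0.1 0 0 0; 0.75 -0.1 0 0 0; 0.9 -0.1 0 0 0; 0.9 -0.1 0 0 0"

```text
time_s: 34.05
eef_pos: [489.3, 361.5, 66.2]
ee_rot: [0.577, -0.408, 0.578, 0.408]
force: [0.5, 0.1, -0.0]
grip_width: 0.902
```

```bash
python3 -c "
from h import *
s=ctrl.sense(); print(s['eef_pos'],s['force'],s['grip_width'],s['time_s'])
overlay('o21',(0,),512,354)"
```

```text
[489.30265885 361.50762292  66.22743419] [ 0.47453772  0.1030807  -0.04527083] 0.9019504950955048 34.05
```

View pics/o21.png

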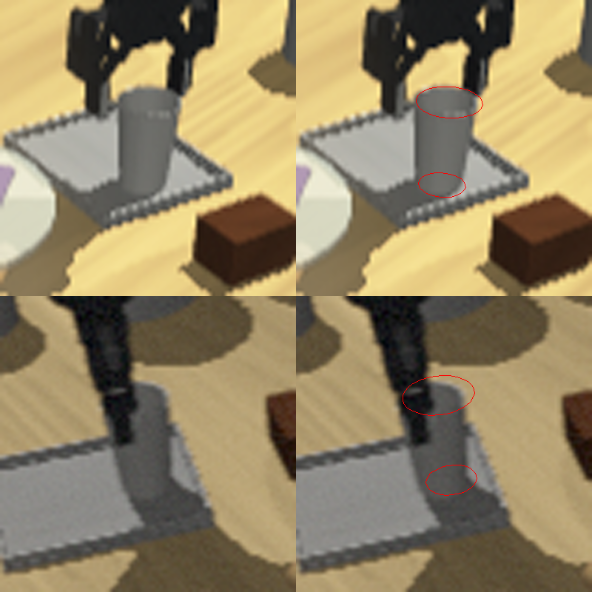

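>>> send_rows:
  rows: "0.9 -2 0 0 0; 0.9 -5 0 0 0; 0.9 -9 0 0 0; 0.9 -14 0 0 0; 0.9 -18 2 0 0; 0.9 -20 6 -3 0; 0.9 -20 10 -6 0; 0.9 -20 10 -6 0; 0.9 -20 10 -6 0"

```text
time_s: 35.05
eef_pos: [374.4, 338.3, 267.0]
ee_rot: [0.578, -0.408, 0.577, 0.408]
force: [0.3, -0.3, -0.1]
grip_width: 0.899
```

```bash
python3 - <<'E'
from h import *
s=ctrl.sense(); print(s['eef_pos'],s['force'],s['time_s'],s['dq'].round(3))
p=capture('scene'); save(p,'s22'); q=capture('side'); save(q,'d22'); w=capture('wrist'); save(w,'w22')
for x in (p,q,w):
  for t in ['tin','pawl_handle','foraging_cup','perch_mid']:
    for a in nets.spot_point(x,t)[:1]: print(t,a['location'],round(a['confidence'],2))
for t in ['spool','mirror','nut_block','scoop']:
    for a in nets.spot_point(q,t)[:1]: print(t,a['location'],round(a['confidence'],2))
cv2.imwrite('pics/c22.png',cv2.resize(cv2.vconcat([cv2.imread('pics/s22.png'),cv2.imread('pics/d22.png')]),None,fx=.78,fy=.78))
E
```

```text
[374.40398542 338.34941008 266.98089696] [ 0.29450383 -0.31133005 -0.07167364] 35.05 [-0.015  0.053 -0.058 -0.001 -0.003 -0.001]
tin [501.0, 351.9, 3.4] 0.85
pawl_handle [524.7, -184.0, 68.9] 0.64
foraging_cup [537.2, -32.2, 57.4] 0.81
perch_mid [536.8, 100.6, 39.5] 0.6
tin [510.0, 359.9, 1.8] 0.83
pawl_handle [525.3, -182.5, 68.0] 0.79
foraging_cup [602.0, -38.3, 31.7] 0.15
perch_mid [541.9, 102.9, 38.7] 0.7
tin [508.9, 353.3, 2.4] 0.82
spool [427.0, -45.3, -6.2] 0.68
mirror [460.3, -346.6, 2.7] 0.65
nut_block [636.0, 314.1, 3.1] 0.84
scoop [663.2, -353.9, 3.0] 0.85
```

View pics/c22.png

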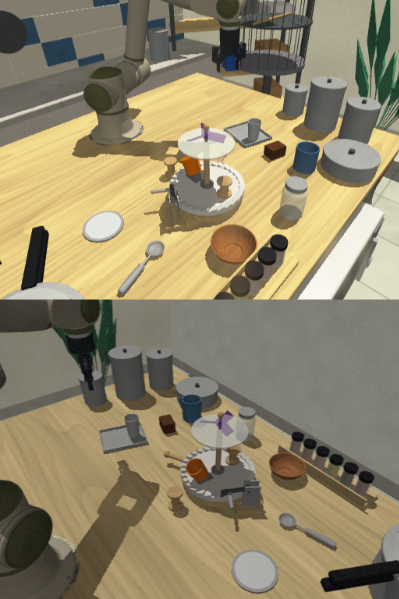

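View pics/s22.png

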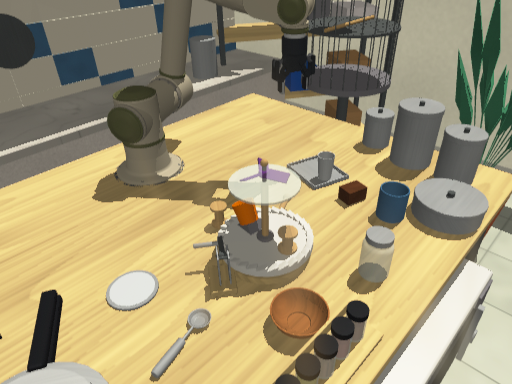

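The tin stands upright in the tray at (325,165), the pawl is down in the teeth, the cup faces front, and the other things are where they started.

```bash
python3 -c "
from h import *
print(workorder.finish_job())"
```

```text
the job is handed in; nothing more can be done
None
```

The job is done and handed in at about 36 s of the 72 s allowed; the hand-in reports no verdict.

- **Pawl, first flip:** I lifted it by its handle up and over, and it stayed on its rest.
- **Carousel:** I pushed the perch counterclockwise until it met the stop at about 17 N. The final check put the perch at 114.5° in world axes, with the cup facing front.
- **Pawl, second flip:** I flipped it back down. The last check put the handle at z ≈ 69 mm, as at the start, so it sits in the teeth.
- **Tin:** I drew it straight out along its axis with vertical fingers just outside the roof, and felt no contact with the roof. It came out still leaning 28°, so I set its lower edge on the tray floor and swung it upright against the floor's friction. Pressing it down peaked at about 25 N at the wrist before I eased off.

**Final checks:**
- The tin stands upright on the tray at about (507, 355).
- The spool, mirror, nut block and scoop are within measuring error of where they began.
- The gripper is open and clear, with no force on it.

**Readings that disagreed:**
- One low-confidence cup reading (0.15) landed on the turntable centre, and a few earlier network readings named the wrong object. I discarded these after checking the pictures.
- My own reading of the tray's corners put its centre about 12 mm off the network's. I used the network's value after an overlay on the wrist image matched it.

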